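# Cross-stack layout battens and slide the box cover shut

### The job

Put away the two loose wooden battens: lay them flat in the open compartment of the blue slide-cover box, side by side with a clear gap between them, crosswise on top of the two battens already in there. Then slide the green cover fully home over the compartment by its flat rubber pad; it has no handle, so press just hard enough to drag it and do not lean hard on it. Leave the jar, the copper foil roll and the hammer where they are.

Things in the scene. Friction and masses are not known exactly. Their poses are not given: they have to be found in the camera images.
- box: blue slide-cover box fixed to the table, 122 x 264 x 39 mm (x, y, z). Origin on the table surface; x across the box, y along the slide, z up; it extends from y = -135 to +129 mm. Compartment at its +y side: open inside x -55..+55, y +3..+123 mm, inner floor at z = 4 mm. The -y side is a grey solid deck, top at z = 30 mm, over which the open cover lies. Walls 6 mm thick, tops at z = 39 mm
- compartment (a point): centre of the compartment's inner floor (z = 4 mm), axes as the box
- cover (a joint): green flat cover, 113 x 126 x 5 mm, running in the box's side walls with its top face at z = 36 mm. Value = opening in m: 0 fully shut against the end wall, 0.123 fully open; closing moves it along the box's +y. It rubs (about 5 N to move it) and stays where it is left. Slides only
- cover_pad (a point): top centre of the flat black rubber pad on the cover, 60 x 40 mm in x, y and only 2 mm proud (too low to pinch), at z = 38 mm; moves with the cover, axes as the box
- batten_a: loose hardwood batten, 96 x 16 x 12 mm (x, y, z), mass about 16 g; origin at the centre of its underside, x along its length, z up. Starts lying on the table
- batten_b: loose hardwood batten, 96 x 16 x 12 mm (x, y, z), mass about 16 g; origin at the centre of its underside, x along its length, z up. Starts lying on the table
- low_a: first-layer hardwood batten, 96 x 16 x 12 mm (x, y, z), mass about 16 g; origin at the centre of its underside, x along its length, z up. Lies on the compartment floor, length along the box's y, about 30 mm to the -x side of the compartment's middle
- low_b: first-layer hardwood batten, 96 x 16 x 12 mm (x, y, z), mass about 16 g; origin at the centre of its underside, x along its length, z up. Lies on the compartment floor, length along the box's y, about 30 mm to the +x side of the compartment's middle
- jar: bystander: jar of pins with orange cap, 52 mm across, 60 mm high; origin at the centre of its underside
- foil: bystander: flat copper foil roll, 66 mm across, hole 40 mm, 14 mm high; origin at the centre of its underside
- hammer: bystander: small hammer 200 mm long lying beyond the box, handle along its x; origin at its middle, on the table
Mind the look-alikes: they are no part of the job. Leave any purple look-alike of the batten_a alone.

How it is judged:
On the way:
1. both loose battens lie flat, released, crosswise on the first layer in the compartment, the cover still open (z of batten_a in the frame of box between 0.0135 and 0.0185 m and x of batten_a in the frame of box between -0.02 and 0.02 m and angle between the x axis of each of batten_a, batten_b and the x axis of box, either way round below 0.2 rad and angle between each of batten_a, batten_b's own z axis and vertical below 0.08 rad and linear speed of each of batten_a, batten_b below 0.02 m/s and y of batten_a in the frame of box between 0.008 and 0.118 m and z of batten_b in the frame of box between 0.0135 and 0.0185 m and x of batten_b in the frame of box between -0.02 and 0.02 m and y of batten_b in the frame of box between 0.008 and 0.118 m and (y of batten_a in the frame of batten_b above 0.024 m or y of batten_a in the frame of batten_b below -0.024 m) and z of low_a in the frame of box between 0.002 and 0.0065 m and angle between the x axis of each of low_a, low_b and the y axis of box, either way round below 0.2 rad and z of low_b in the frame of box between 0.002 and 0.0065 m and contact force between the fingers and batten_a below 0.1 N and contact force between the fingers and batten_b below 0.1 N and value of joint cover above 0.08 m), for 0.2 s.
At the end, for the whole second after the job is handed in: Cover shut within 4 mm, still. Both loose battens lie flat (0.08 rad) on the first layer, undersides 13.5-18.5 mm high, along box x (0.2 rad), within 20 mm of mid x, y 8-118 mm in the box, centre lines 24 mm or more apart; lower battens on the floor along box y (0.2 rad) (z of batten_a in the frame of box between 0.0135 and 0.0185 m and x of batten_a in the frame of box between -0.02 and 0.02 m and angle between the x axis of each of batten_a, batten_b and the x axis of box, either way round below 0.2 rad and angle between each of batten_a, batten_b's own z axis and vertical below 0.08 rad and linear speed of each of batten_a, batten_b below 0.02 m/s and y of batten_a in the frame of box between 0.008 and 0.118 m and z of batten_b in the frame of box between 0.0135 and 0.0185 m and x of batten_b in the frame of box between -0.02 and 0.02 m and y of batten_b in the frame of box between 0.008 and 0.118 m and (y of batten_a in the frame of batten_b above 0.024 m or y of batten_a in the frame of batten_b below -0.024 m) and z of low_a in the frame of box between 0.002 and 0.0065 m and angle between the x axis of each of low_a, low_b and the y axis of box, either way round below 0.2 rad and z of low_b in the frame of box between 0.002 and 0.0065 m and value of joint cover below 0.004 m and velocity of joint cover between -0.005 and 0.005 m/s); the robot touches nothing.
It fails at once if the cover is pressed with more than 35 N (contact force between the fingers and cover above 35 N).
It fails at once if the jar is moved by more than 20 mm (distance of jar from where it was at the start of the episode above 0.02 m).
It fails at once if the foil is moved by more than 20 mm (distance of foil from where it was at the start of the episode above 0.02 m).
It fails at once if the hammer is moved by more than 20 mm (distance of hammer from where it was at the start of the episode above 0.02 m).
It also fails if it takes over 61 s, if anything falls off the work surface, if the arm or the gripper's body presses on something with over 40 N, if the wrist force passes 120 N, or if a joint passes its speed limit or range.

### The arm

A 6-joint arm with a two-finger parallel gripper is mounted at the origin on the work surface. World frame = base frame: x ahead of the robot, y to its left, z up, the work surface at z = 0. Lengths are in m, angles in rad, forces in N, time in s.
With the tool pointing down it reaches from about 0.425 to 0.925 m from the base axis. Payload 12.5 kg.
Tool frame: the origin (TCP) lies on the mounting face of the last link; the fingertips stand 173 mm ahead of it and the grasp point (between the pads) lies 155 mm ahead of it; z points along the fingers, y is the line along which they close (so a half turn about z gives the same grasp; the last joint's range is limited). The gripper opens to 85 mm and grips with 20 to 120 N. Pads are 22 mm wide; open, the fingers measure 114 mm over their backs; the gripper's body (76 mm by 85 mm) begins 54 mm behind the grasp point. The pads swing forward as they close: fully open they stand 13 mm farther back than shut.
Start: joints at [-1.285, 0.491, 1.559, -0, 1.092, -0.106], TCP at [0.239, -0.578, 0.405] pointing down, gripper open.
Joint ranges: [-3.1, 3.1], [-0.84, 2.19], [0.05, 2.79], [-1.13, 4.28], [0.06, 2.93], [-2.69, 2.69]. Speed limits (rad/s): [2.22, 2.22, 2.79, 3.14, 3.14, 3.14].

### API

Orientations are given as a unit quaternion [x, y, z, w].
In Python, from station import arm gives the robot as it stands.
- The arm moves only by the tool carry_out, never from a script. Its argument "rows" is a list of rows, each a list of 7 numbers: the opening, from -1 (shut) to 1 (fully open), then the shift along the tool's x, y, z normalised to -1 to 1, where 1 is 0.75 m, then the turn, a rotation vector about the tool's x, y, z normalised to -1 to 1, where 1 is 0.5 rad. In form: [[claw, dx, dy, dz, rx, ry, rz], ...]. A call has 1 to 5 rows; each row is the pose to reach, as a shift and turn from the pose commanded when the call began, along the tool's axes at that moment; what a row does not reach only later rows make up. A row lasts 1/10 s, in which the tool goes at most 50 mm and 8.59 degrees, less where a joint would pass 70% of its speed; a pose out of reach is approached as far as the arm can. A call with a number of a shift or a turn outside -1 to 1 is refused whole. A call with a gripper value outside its range is refused whole. The fingers move at their own pace and stop on an object; the grip force is fixed at half the most. Time passes only in rows, so rows that repeat a pose let the fingers close. It gives the time, the measured TCP pose, the force, the opening and the grip force at its end, in the units of the state.
- arm.observe(): the state, without advancing time (a new reading comes with each control period).
- arm.grab_frame(name): name is "scene" or "top" or "wrist"; returns a dict with "color" (480x640x3 uint8, blue, green, red), "range_z" (480x640 float32, m along the optical axis (not along the pixel's ray), 0 where there is no reading), "camera_matrix" (3x3 intrinsics, pixels), "distortion" ([k1, k2, p1, p2, k3] as OpenCV has them; the pictures are not rectified), "R" (3x3) and "t" (3): a world point X has camera coordinates R X + t; the wrist camera has in their place "tool_from_camera" (4x4, takes a point from camera to tool coordinates, whose origin is the TCP and whose axes are the flange's). Camera axes: x right, y down, z forward; pixel columns grow to the right and rows downward; lengths in m; the calibration is good to about 2 mm. A picture is of the moment at which its call begins: read the wrist's pose just before it.
- arm.job_done(): hands the job in; it is judged then, once.
The state is a dict: "clock": time; "joint_pos": joint angles; "qd": joint speeds; "effort": joint torques, N m; "eef_pos": TCP position; "tcp_rot": TCP orientation; "contact_force": force on the tool from outside, world axes, zero at the start; "ft_torque": the same for the moment, N m; "grip_width": finger opening in m; "grip_force": force on a finger pad.
Only numpy, scipy, OpenCV 4.12 (cv2) and the standard library are available. Lean on these libraries where they do the work, as an engineer would, in place of code of your own. Each camera call takes 0.05 s, during which the arm holds its last target. There are 200 camera calls.

## Working session

There is one attempt and no reset: what is moved stays moved. The work goes in short steps, Python scripts to look and compute and a tool call to move; the robot and the scene stay as the last step left them, time stands still between calls to the robot, and variables do not carry over. Pictures are saved under pics/ and viewed, at most 12 in all, crops included, and the job is handed in when it is done.

Besides the shell and the picture viewer there is one more tool, called after "Emit:" in YAML: its name, and indented under it one key for each argument. carry_out: Moves the arm, as the interface text tells. Scaled input: -1 to 1 covers 0.75 m each way for a shift and 0.5 rad each way for a turn. Its arguments: {"type":"object","properties":{"rows":{"type":"array"}},"required":["rows"]}

```bash
ls; mkdir -p pics; python3 - <<'E'
from station import arm
import cv2,pickle
f={}
for n in("scene","top"):
    f[n]=arm.grab_frame(n);cv2.imwrite(f"pics/{n}0.png",f[n]["color"])
    print(n,f[n]["R"],f[n]["t"],f[n]["camera_matrix"],f[n]["distortion"])
pickle.dump(f,open("f0.pkl","wb"))
print(arm.observe())
E
```

```text
pics
scene [[-0.61429184  0.78883299 -0.01969915]
 [ 0.57737187  0.43232291 -0.69263167]
 [-0.53785432 -0.43685172 -0.72102241]] [ 0.42093525 -0.26978969  1.32022875] [[466.53884707   0.         318.79820614]
 [  0.         466.53884707 228.84291339]
 [  0.           0.           1.        ]] [0.00936889 0.         0.         0.         0.        ]
top [[-0.00690833 -0.99943948  0.03275659]
 [-0.98677811  0.00150898 -0.16206998]
 [ 0.16192971 -0.03344312 -0.98623543]] [-0.07244258  0.59452684  0.89921561] [[455.24764611   0.         315.8046428 ]
 [  0.         455.24764611 227.35029843]
 [  0.           0.           1.        ]] [-0.01184171  0.          0.          0.          0.        ]
{'clock': 0.1, 'joint_pos': array([-1.28463422e+00,  4.91490498e-01,  1.55937048e+00,  4.84634133e-06,
        1.09171682e+00, -1.05596916e-01]), 'qd': array([-3.23271981e-04, -4.78330216e-04, -2.51221062e-03,  2.37060423e-04,
        1.11072066e-04, -2.75798902e-05]), 'effort': array([ 2.44153664e-03, -6.19449019e+01, -2.62026089e+01, -1.32514533e-04,
        2.93019963e-03,  1.39034427e-05]), 'eef_pos': array([ 0.23865044, -0.57761631,  0.40419776]), 'tcp_rot': array([ 9.80876969e-01,  1.94628180e-01, -4.22689394e-05, -4.90756562e-04]), 'contact_force': array([-0.67359291, -0.18428796, -0.6775772 ]), 'ft_torque': array([ 0.00310157, -0.04356833, -0.00378014]), 'grip_force': 0.0, 'grip_width': 0.08521338181582297}
```

View pics/top0.png

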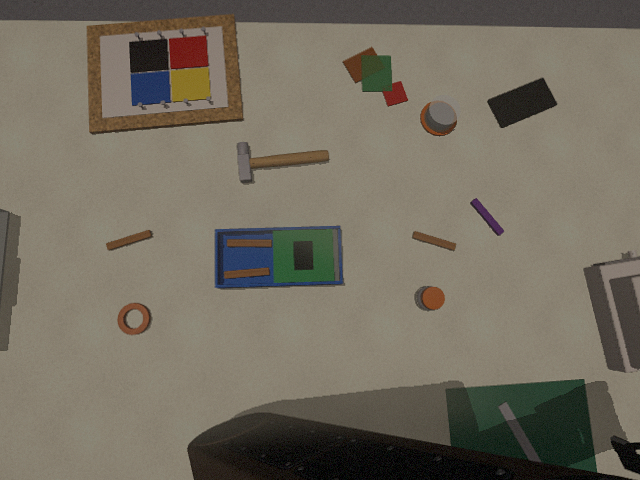

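View pics/scene0.png

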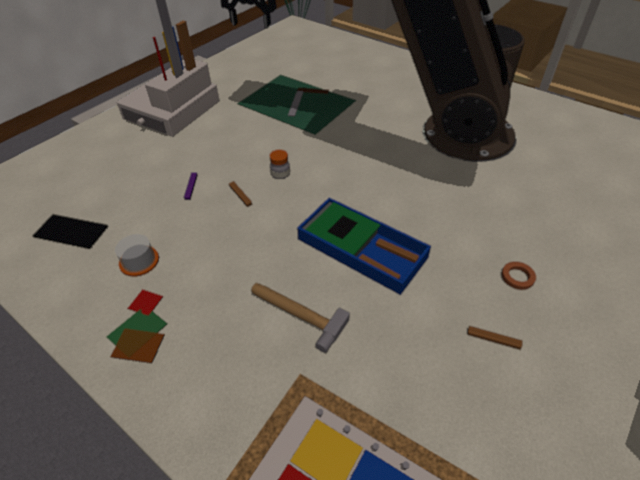

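The top picture shows box at (279,257) with the compartment on the left. The loose brown battens are at (130,240) and (434,241). Candidates for mistaking: purple stick (487,217), the box's inner battens (248,243)/(247,273), and the hammer handle (290,160). I choose the two brown ones and check them in a crop.

```bash
cat > h.py <<'E'
import cv2,numpy as np
from scipy.spatial.transform import Rotation as Ro
def p2w(f,uv,z,R=None,t=None):
    """pixel(s) -> world points on the plane height z"""
    R=f["R"] if R is None else R; t=f["t"] if t is None else t
    uv=np.asarray(uv,float).reshape(-1,1,2)
    n=cv2.undistortPoints(uv,f["camera_matrix"],f["distortion"]).reshape(-1,2)
    d=np.c_[n,np.ones(len(n))]@R; c=-R.T@t
    return c+d*((z-c[2])/d[:,2])[:,None]
def wristRt(f,s):
    T=np.eye(4);T[:3,:3]=Ro.from_quat(s["tcp_rot"]).as_matrix();T[:3,3]=s["eef_pos"]
    C=np.linalg.inv(T@f["tool_from_camera"]);return C[:3,:3],C[:3,3]
def rect(f,mask,z,R=None,t=None):
    """largest blob in the mask -> centre, long-axis angle, sizes on plane z"""
    n,l,st,_=cv2.connectedComponentsWithStats(mask.astype(np.uint8))
    i=1+np.argmax(st[1:,4]); v,u=np.nonzero(l==i)
    c=cv2.convexHull(np.c_[u,v].astype(np.int32)).reshape(-1,2)
    P=p2w(f,c,z,R,t)[:,:2]
    (cx,cy),(w,h),a=cv2.minAreaRect((P*1000).astype(np.float32))
    if w<h:w,h,a=h,w,a+90
    return np.round([cx,cy,(a+90)%180-90,w,h],1)
def brown(im):
    h=cv2.cvtColor(im,cv2.COLOR_BGR2HSV);return (h[...,0]<18)&(h[...,1]>110)&(h[...,2]>50)
def blue(im):
    h=cv2.cvtColor(im,cv2.COLOR_BGR2HSV);return (h[...,0]>100)&(h[...,0]<128)&(h[...,1]>120)
def win(m,x0,y0,x1,y1):
    o=np.zeros_like(m);o[y0:y1,x0:x1]=m[y0:y1,x0:x1];return o
E
python3 - <<'E'
from h import *;import pickle
f=pickle.load(open("f0.pkl","rb"))["top"];im=f["color"]
print("L",rect(f,win(brown(im),90,220,165,260),.012))
print("R",rect(f,win(brown(im),400,220,465,260),.012))
b=win(blue(im)|((cv2.cvtColor(im,cv2.COLOR_BGR2HSV)[...,1]>120)),200,215,355,300)
print("box",rect(f,b,.036))
print("purple",p2w(f,[[487,217]],.01),"jar",p2w(f,[[433,298]],.06),"foil",p2w(f,[[134,319]],.014),"hammer",p2w(f,[[329,156],[244,180]],.02))
a=cv2.resize(im[200:300,90:240],None,fx=5.3,fy=3*1.77);a=cv2.resize(im[205:265,100:160],(390,390),interpolation=2);c=cv2.resize(im[195:255,400:520],(780,390),interpolation=2)[:,:400]
bx=cv2.resize(im[215:300,205:355],(390,200))
cv2.imwrite("pics/crop.png",np.vstack([np.hstack([a,c]),np.hstack([bx,np.zeros((200,400,3),np.uint8)])]))
E
```

```text
L [574.5 323.9 -71.6  95.2  15.4]
R [ 571.5 -333.6   72.5   93.9   15.6]
box [536.    2.5 -88.4 260.2 121.2]
purple [[ 0.62336066 -0.45544205  0.01      ]] jar [[ 0.44687473 -0.31155831  0.06      ]] foil [[0.40813883 0.30221036 0.014     ]] hammer [[ 0.75886365 -0.10625507  0.02      ]
 [ 0.70380725  0.0797354   0.02      ]]
```

View pics/crop.png

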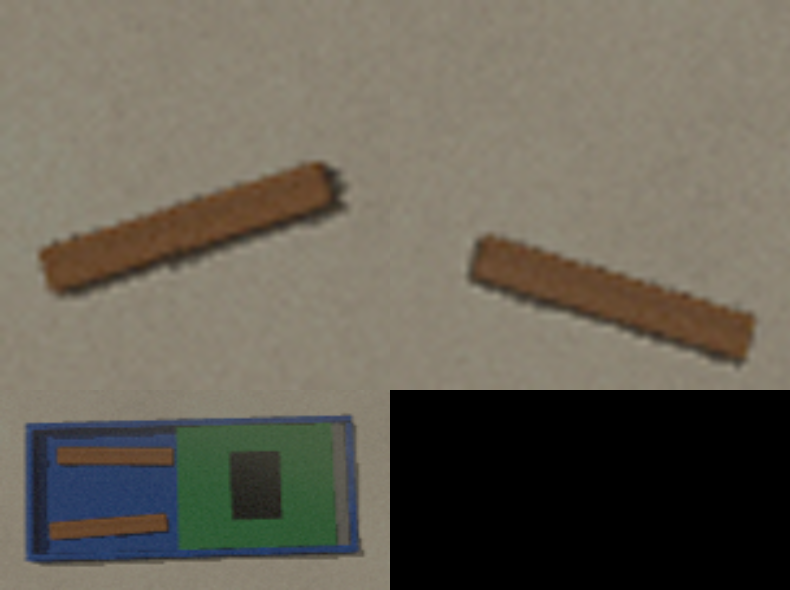

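The crop confirms two plain brown battens, each about 95 x 15.5 mm as specified. The box measures 260 x 121 mm, also as specified, with the compartment at +y.

```bash
cat > to.py <<'E'
import sys
from h import *
from station import arm
def go(x,y,z,yaw):
    s=arm.observe();R=Ro.from_quat(s["tcp_rot"]);p=np.array(s["eef_pos"])
    c,n=np.cos(np.radians(yaw)),np.sin(np.radians(yaw))
    T=Ro.from_matrix([[c,n,0],[n,-c,0],[0,0,-1]])
    print("shift",np.round(R.inv().apply(np.array([x,y,z])-p)/.75,4),"turn",np.round((R.inv()*T).as_rotvec()/.5,3))
    print("now",np.round(p,4),"t",s["clock"],"w",round(s["grip_width"],4),"F",np.round(s["contact_force"],1))
if __name__=="__main__": go(*map(float,sys.argv[1:5]))
E
python3 to.py .5715 -.3336 .33 72.5
```

```text
shift [ 0.5344 -0.1312  0.0991] turn [-2.000e-03 -1.000e-03 -1.747e+00]
now [ 0.2387 -0.5776  0.4042] t 0.1 w 0.0852 F [-0.7 -0.2 -0.7]
```

Emit:
carry_out:
  rows:
    - [1,0.28,-0.07,0.05,0,0,-0.9]
    - [1,0.28,-0.07,0.05,0,0,-0.9]
    - [1,0.28,-0.07,0.05,0,0,-0.9]
    - [1,0.28,-0.07,0.05,0,0,-0.9]
    - [1,0.28,-0.07,0.05,0,0,-0.9]

```text
clock: 0.6
eef_pos: [0.4153, -0.4463, 0.3662]
tcp_rot: [0.912, 0.41, 0.0, -0.001]
contact_force: [-0.2, -0.5, -0.1]
grip_width: 0.0855
grip_force: 0.0
```

```bash
python3 to.py .5715 -.3336 .33 72.5
```

```text
shift [0.2506 0.0561 0.0483] turn [-0.003 -0.002 -0.841]
now [ 0.4153 -0.4463  0.3662] t 0.6 w 0.0855 F [-0.2 -0.5 -0.1]
```

Emit:
carry_out:
  rows:
    - [1,0.251,0.056,0.048,0,0,-0.84]
    - [1,0.251,0.056,0.048,0,0,-0.84]
    - [1,0.251,0.056,0.048,0,0,-0.84]
    - [1,0.251,0.056,0.048,0,0,-0.84]
    - [1,0.251,0.056,0.048,0,0,-0.84]

```text
clock: 1.1
eef_pos: [0.5727, -0.3329, 0.3294]
tcp_rot: [0.806, 0.592, 0.0, -0.001]
contact_force: [-0.5, -0.7, 0.0]
grip_width: 0.0855
grip_force: 0.0
```

```bash
python3 - <<'E'
from h import *
from station import arm
s=arm.observe();f=arm.grab_frame("wrist");cv2.imwrite("pics/w1.png",f["color"])
R,t=wristRt(f,s);print(f["tool_from_camera"])
print(s["eef_pos"]);
m=brown(f["color"]);print(m.sum(),rect(f,m,.012,R,t))
E
```

```text
[[-1.68711792e-04 -9.46710618e-01 -3.22085357e-01  8.29773912e-02]
 [ 9.99999943e-01 -6.55960930e-05 -3.31003140e-04  6.79902468e-04]
 [ 2.92236647e-04 -3.22085394e-01  9.46710575e-01  2.96554938e-02]
 [ 0.00000000e+00  0.00000000e+00  0.00000000e+00  1.00000000e+00]]
[ 0.57274023 -0.33289116  0.32937051]
5919 [ 422.5 -321.6   56.8   61.9   55. ]
```

View pics/w1.png

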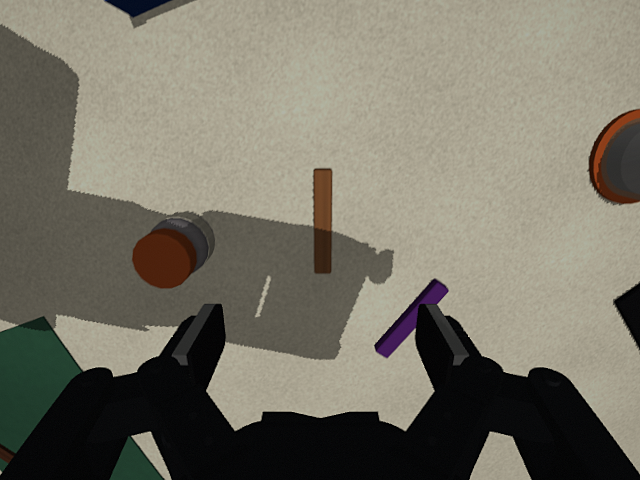

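The batten is at (323,220), the jar at (165,258) and purple stick at (412,318); both are clear of the ±57 mm fingers.

```bash
python3 - <<'E'
from h import *
from station import arm
from to import go
s=arm.observe();f=arm.grab_frame("wrist");R,t=wristRt(f,s)
r=rect(f,win(brown(f["color"])|(cv2.cvtColor(f["color"],cv2.COLOR_BGR2HSV)[...,1]>130),290,150,350,290),.012,R,t);print(r)
go(r[0]/1e3,r[1]/1e3,.185,r[2])
E
```

```text
[ 574.6 -334.1   73.1   95.4   15. ]
shift [0.0039 0.0055 0.1939] turn [-0.003 -0.    -0.024]
now [ 0.57   -0.3357  0.3304] t 1.2 w 0.0854 F [ 0.  -0.3 -0.1]
```

Emit:
carry_out:
  rows:
    - [0,0.003,0.004,0.19,0,0,-0.02]
    - [-0.2,0.003,0.004,0.19,0,0,-0.02]
    - [-0.3,0.003,0.004,0.194,0,0,-0.02]
    - [-0.4,0.003,0.004,0.194,0,0,-0.02]
    - [-0.4,0.003,0.004,0.194,0,0,-0.02]

```text
clock: 1.7
eef_pos: [0.5725, -0.3364, 0.1865]
tcp_rot: [0.805, 0.593, -0.0, -0.0]
contact_force: [-0.7, -0.2, 2.1]
grip_width: 0.0256
grip_force: 0.0
```

```bash
python3 - <<'E'
from h import *
from station import arm
from to import go
s=arm.observe();f=arm.grab_frame("wrist");cv2.imwrite("pics/w2.png",f["color"])
go(s["eef_pos"][0],s["eef_pos"][1],.177,73.1)
E
```

```text
shift [-0.0001 -0.0006  0.0146] turn [ 0.004  0.002 -0.01 ]
now [ 0.573  -0.3364  0.1879] t 1.75 w 0.0256 F [ 1.1 -0.   0.7]
```

View pics/w2.png

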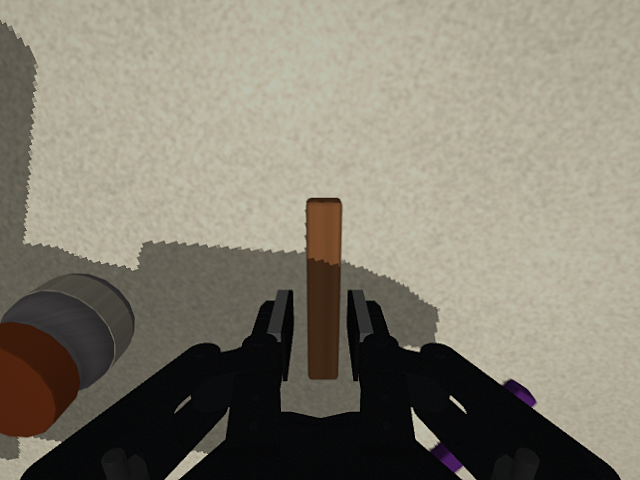

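Fingers straddle the batten (305–341, 200–378), with the pads at u≈290 and 350. Now I lower and close.

Emit:
carry_out:
  rows:
    - [-0.45,0,0,0.013,0,0,0]
    - [-0.45,0,0,0.013,0,0,0]
    - [-0.7,0,0,0.013,0,0,0]
    - [-1,0,0,0.013,0,0,0]
    - [-1,0,0,0.013,0,0,0]

```text
clock: 2.25
eef_pos: [0.5731, -0.3354, 0.1773]
tcp_rot: [0.804, 0.594, 0.0, 0.001]
contact_force: [-2.3, -0.3, 6.8]
grip_width: 0.0137
grip_force: 59.8
```

Emit:
carry_out:
  rows:
    - [-1,0,0,-0.03,0,0,0]
    - [-1,0,0,-0.08,0,0,0]
    - [-1,0,0,-0.13,0,0,0]
    - [-1,0,0,-0.2,0,0,0]
    - [-1,0,0,-0.2,0,0,0]

```text
clock: 2.75
eef_pos: [0.5736, -0.3355, 0.333]
tcp_rot: [0.804, 0.594, 0.002, 0.005]
contact_force: [0.3, -0.2, -0.4]
grip_width: 0.0138
grip_force: 59.0
```

```bash
python3 - <<'E'
from h import *
from station import arm
from to import go
s=arm.observe();f=arm.grab_frame("wrist");cv2.imwrite("pics/w3.png",f["color"])
R,t=wristRt(f,s)
z=s["eef_pos"][2]-.165
r=rect(f,win(brown(f["color"]),290,100,360,400),z,R,t);print(r)
p=r[:2]/1e3-s["eef_pos"][:2];print("in tool",Ro.from_quat(s["tcp_rot"]).inv().apply([*p,0]))
go(.536,.0,.33,1.6)
E
```

```text
[ 576.4 -333.7   72.7   97.2   15.5]
in tool [2.53867772e-03 2.19834653e-03 1.31387049e-05]
shift [ 0.4126 -0.1789 -0.0017] turn [ 0.014 -0.004  2.488]
now [ 0.5732 -0.3352  0.3303] t 2.8 w 0.0143 F [0.  0.5 0.7]
```

View pics/w3.png

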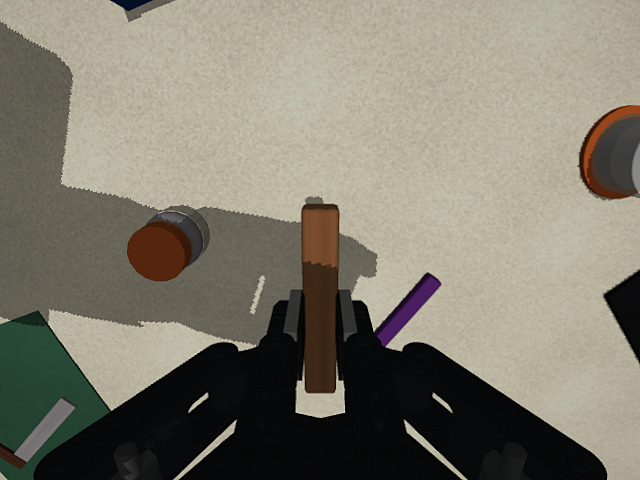

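The batten is held straight at (320,298), within 3 mm of the tool centre. On to the box.

Emit:
carry_out:
  rows:
    - [-1,0.2,-0.09,-0.04,0,0,0.85]
    - [-1,0.2,-0.09,-0.04,0,0,0.85]
    - [-1,0.2,-0.09,-0.04,0,0,0.85]
    - [-1,0.2,-0.09,-0.04,0,0,0.85]
    - [-1,0.2,-0.09,-0.04,0,0,0.85]

```text
clock: 3.3
eef_pos: [0.5525, -0.17, 0.3561]
tcp_rot: [0.911, 0.413, -0.0, -0.0]
contact_force: [0.5, -0.5, 0.4]
grip_width: 0.0138
grip_force: 59.0
```

```bash
python3 to.py .52 .04 .36 1.6
```

```text
shift [ 0.182  -0.2172 -0.0052] turn [-0.     0.     1.647]
now [ 0.5525 -0.17    0.3561] t 3.3 w 0.0138 F [ 0.5 -0.5  0.4]
```

Emit:
carry_out:
  rows:
    - [-1,0.18,-0.217,-0.02,0,0,0.9]
    - [-1,0.18,-0.217,-0.02,0,0,0.9]
    - [-1,0.18,-0.217,-0.02,0,0,0.9]
    - [-1,0.18,-0.217,-0.02,0,0,0.9]
    - [-1,0.18,-0.217,-0.02,0,0,0.9]

```text
clock: 3.8
eef_pos: [0.52, 0.0388, 0.3706]
tcp_rot: [0.98, 0.198, -0.0, -0.0]
contact_force: [1.0, -1.0, -0.3]
grip_width: 0.0141
grip_force: 59.0
```

Emit:
carry_out:
  rows:
    - [-1,0,0,0,0,0,0.75]
    - [-1,0,0,0,0,0,0.75]
    - [-1,0,0,0,0,0,0.75]
    - [-1,0,0,0,0,0,0.75]

```text
clock: 4.2
eef_pos: [0.5208, 0.0359, 0.3702]
tcp_rot: [1.0, 0.011, -0.0, 0.0]
contact_force: [-0.1, 0.1, -1.0]
grip_width: 0.0138
grip_force: 59.0
```

```bash
python3 - <<'E'
from h import *
from station import arm
from to import go
import pickle
s=arm.observe();f=arm.grab_frame("wrist");cv2.imwrite("pics/w4.png",f["color"])
pickle.dump((s,f),open("w4.pkl","wb"))
go(.536,.0,.33,1.6)
E
```

```text
shift [0.0192 0.0484 0.0537] turn [ 0.     0.001 -0.008]
now [0.5207 0.036  0.3703] t 4.25 w 0.0142 F [ 0.1 -0.4 -0.9]
```

View pics/w4.png

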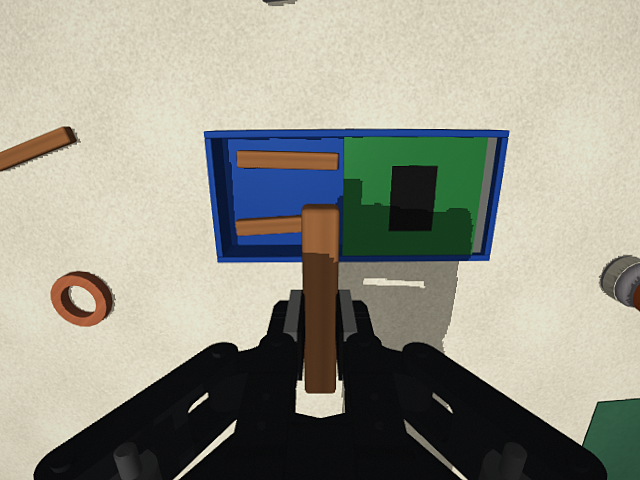

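The box outer rim corners are at (205,131), (508,130), (490,261) and (218,262). The pad is at (391–437, 166–231).

```bash
python3 - <<'E'
from h import *
import pickle
s,f=pickle.load(open("w4.pkl","rb"));R,t=wristRt(f,s)
P=p2w(f,[[205,131],[508,130],[490,261],[218,262]],.039,R,t);print(P)
hs=cv2.cvtColor(f["color"],cv2.COLOR_BGR2HSV);m=win((hs[...,1]>110),150,100,550,300)
m[200:,290:350]=0
n=rect(f,m,.039,R,t);print("box",n)
Q=p2w(f,[[391,166],[437,166],[436,231],[389,230]],.038,R,t);print("pad",Q.mean(0),np.ptp(Q,0))
print("low",rect(f,win(brown(f["color"]),225,145,342,175),.016,R,t),p2w(f,[[237,220],[237,236]],.016,R,t))
print("L",p2w(f,[[75,128]],.012,R,t))
c=n[:2]/1e3; 
for a in (n[2]+90 if n[2]<0 else n[2]-90,):
    a=np.radians(a);B=np.array([[np.cos(a),-np.sin(a)],[np.sin(a),np.cos(a)]]);o=c+B@[0,.003]
    print("origin",o,np.degrees(a));
    for q in ([0,.09],[0,.037],[0,.063]):print(q,o+B@q)
    print("pad in box",B.T@(Q.mean(0)[:2]-o), "corners",((P[:,:2]-o)@B).round(4).tolist())
E
```

```text
[[ 0.59650669  0.13582263  0.039     ]
 [ 0.60389518 -0.12553097  0.039     ]
 [ 0.48144282 -0.131354    0.039     ]
 [ 0.47501264  0.13336235  0.039     ]]
box [539.6   3.8 -88.4 264.  121.8]
pad [ 0.54049528 -0.04918387  0.038     ] [0.06036213 0.0478921  0.        ]
low [571.   67.7  89.7  94.8  15.9] [[0.51101547 0.11809133 0.016     ]
 [0.4941723  0.11905373 0.016     ]]
L [[0.59827959 0.27081307 0.012     ]]
origin [0.53951624 0.00679883] 1.5999999999999943
[0, 0.09] [0.53700329 0.09676374]
[0, 0.037] [0.53848313 0.0437844 ]
[0, 0.063] [0.53775717 0.06977427]
pad in box [-0.00058446 -0.05598821] corners [[0.0606, 0.1274], [0.0607, -0.1341], [-0.0619, -0.1365], [-0.0609, 0.1283]]
```

Box pose is consistent: the corners land within 2 mm of the drawing, and the pad is at box (0,-56). Placing the first batten at box y = 90 mm.

```bash
python3 to.py .5350 .0968 .220 1.6
```

```text
shift [ 0.0211 -0.0807  0.2003] turn [ 0.     0.001 -0.008]
now [0.5207 0.036  0.3703] t 4.25 w 0.0142 F [ 0.1 -0.4 -0.9]
```

Emit:
carry_out:
  rows:
    - [-1,0.021,-0.081,0,0,0,-0.01]
    - [-1,0.021,-0.081,0.06,0,0,-0.01]
    - [-1,0.021,-0.081,0.13,0,0,-0.01]
    - [-1,0.021,-0.081,0.2,0,0,-0.01]
    - [-1,0.021,-0.081,0.2,0,0,-0.01]

```text
clock: 4.75
eef_pos: [0.5338, 0.0974, 0.2159]
tcp_rot: [1.0, 0.015, -0.004, 0.0]
contact_force: [-0.1, 0.2, 0.8]
grip_width: 0.0137
grip_force: 59.0
```

```bash
python3 to.py .5350 .0968 .1945 1.6
```

```text
shift [0.0018 0.0009 0.0285] turn [0.001 0.018 0.003]
now [0.5338 0.0974 0.2159] t 4.75 w 0.0137 F [-0.1  0.2  0.8]
```

Emit:
carry_out:
  rows:
    - [-1,0.001,0,0.01,0,0,0]
    - [-1,0.001,0,0.02,0,0,0]
    - [-1,0.001,0,0.02,0,0,0]

```text
clock: 5.05
eef_pos: [0.5357, 0.0978, 0.2069]
tcp_rot: [1.0, 0.014, 0.001, 0.0]
contact_force: [-0.6, -0.4, 0.3]
grip_width: 0.0142
grip_force: 59.0
```

```bash
python3 to.py .5350 .0968 .1945 1.6
```

```text
shift [-0.001   0.0013  0.0166] turn [ 0.    -0.004 -0.002]
now [0.5357 0.0978 0.2069] t 5.05 w 0.0142 F [-0.6 -0.4  0.3]
```

Emit:
carry_out:
  rows:
    - [-1,0,0,0.008,0,0,0]
    - [-1,0,0,0.014,0,0,0]
    - [-1,0,0,0.014,0,0,0]

```text
clock: 5.35
eef_pos: [0.5353, 0.098, 0.1954]
tcp_rot: [1.0, 0.013, 0.0, 0.0]
contact_force: [-0.7, 0.2, -1.0]
grip_width: 0.0139
grip_force: 59.0
```

Emit:
carry_out:
  rows:
    - [-1,0,0,0.001,0,0,0]
    - [-1,0,0,0.001,0,0,0]

```text
clock: 5.55
eef_pos: [0.5354, 0.098, 0.1948]
tcp_rot: [1.0, 0.013, 0.0, 0.0]
contact_force: [0.2, 0.4, 0.0]
grip_width: 0.014
grip_force: 59.0
```

Emit:
carry_out:
  rows:
    - [-1,0,0,0.002,0,0,0]
    - [-1,0,0,0.002,0,0,0]

```text
clock: 5.75
eef_pos: [0.5354, 0.098, 0.1933]
tcp_rot: [1.0, 0.013, 0.0, 0.0]
contact_force: [0.6, 0.1, 1.4]
grip_width: 0.014
grip_force: 59.1
```

Emit:
carry_out:
  rows:
    - [-0.55,0,0,0,0,0,0]
    - [-0.45,0,0,0,0,0,0]
    - [-0.45,0,0,0,0,0,0]
    - [-0.45,0,0,-0.02,0,0,0]
    - [-0.45,0,0,-0.06,0,0,0]

```text
clock: 6.25
eef_pos: [0.535, 0.0979, 0.2371]
tcp_rot: [1.0, 0.013, -0.002, 0.0]
contact_force: [0.4, 0.5, 0.3]
grip_width: 0.0234
grip_force: 0.0
```

```bash
python3 to.py .55 .2 .36 45
```

```text
shift [ 0.023  -0.1355 -0.164 ] turn [-0.003  0.008 -1.517]
now [0.535  0.0979 0.2371] t 6.25 w 0.0234 F [0.4 0.5 0.3]
```

Emit:
carry_out:
  rows:
    - [0,0,0,-0.06,0,0,0]
    - [0,0.02,-0.1,-0.12,0,0,-0.9]
    - [0,0.02,-0.1,-0.12,0,0,-0.9]
    - [0,0.02,-0.1,-0.12,0,0,-0.9]
    - [0,0.02,-0.1,-0.12,0,0,-0.9]

```text
clock: 6.75
eef_pos: [0.5481, 0.1741, 0.3286]
tcp_rot: [0.971, 0.238, 0.0, 0.0]
contact_force: [0.6, -0.1, -0.2]
grip_width: 0.043
grip_force: 0.0
```

Emit:
carry_out:
  rows:
    - [0.3,0,0,0,0,0,-0.95]
    - [0.3,0,0,0,0,0,-0.95]
    - [0.3,0,0,0,0,0,-0.95]
    - [0.3,0,0,0,0,0,-0.95]
    - [0.3,0,0,0,0,0,-0.95]

```text
clock: 7.25
eef_pos: [0.5483, 0.1729, 0.3277]
tcp_rot: [0.89, 0.455, -0.0, -0.0]
contact_force: [-0.3, 0.1, -0.6]
grip_width: 0.0557
grip_force: 0.0
```

```bash
python3 to.py .575 .324 .33 108.4
```

```text
shift [ 0.1842 -0.089  -0.0031] turn [-2.000e-03  1.000e-03 -1.893e+00]
now [0.5483 0.1729 0.3277] t 7.25 w 0.0557 F [-0.3  0.1 -0.6]
```

Emit:
carry_out:
  rows:
    - [0.3,0.18,-0.09,0,0,0,-0.95]
    - [0.3,0.18,-0.09,0,0,0,-0.95]
    - [0.3,0.18,-0.09,0,0,0,-0.95]
    - [0.3,0.18,-0.09,0,0,0,-0.95]
    - [0.3,0.18,-0.09,0,0,0,-0.95]

```text
clock: 7.75
eef_pos: [0.5713, 0.3233, 0.3274]
tcp_rot: [0.757, 0.653, -0.001, -0.0]
contact_force: [-0.3, -0.2, 0.0]
grip_width: 0.0554
grip_force: 0.0
```

Emit:
carry_out:
  rows:
    - [0.3,0,0,0,0,0,-0.94]
    - [0.3,0,0,0,0,0,-0.94]
    - [0.3,0,0,0,0,0,-0.94]
    - [0.3,0,0,0,0,0,-0.94]
    - [0.3,0,0,0,0,0,-0.94]

```text
clock: 8.25
eef_pos: [0.5718, 0.3214, 0.3282]
tcp_rot: [0.586, 0.81, -0.0, -0.0]
contact_force: [-0.5, -0.2, 0.7]
grip_width: 0.0554
grip_force: 0.0
```

```bash
python3 - <<'E'
from h import *
from station import arm
from to import go
s=arm.observe();f=arm.grab_frame("wrist");R,t=wristRt(f,s)
cv2.imwrite("pics/w5.png",f["color"])
m=win(brown(f["color"])|(cv2.cvtColor(f["color"],cv2.COLOR_BGR2HSV)[...,1]>130),280,140,360,300)
r=rect(f,m,.012,R,t);print(r,s["eef_pos"])
go(r[0]/1e3,r[1]/1e3,.1865,r[2]%180)
E
```

```text
[578.4 326.4 -71.7  95.3  14.7] [0.57181094 0.3214322  0.32817976]
shift [0.0032 0.0104 0.1889] turn [-0.  0.  0.]
now [0.5718 0.3217 0.3282] t 8.3 w 0.0555 F [-0.4 -0.   0.4]
```

Emit:
carry_out:
  rows:
    - [0.2,0.005,0.0105,0.05,0,0,0]
    - [0.1,0.005,0.0105,0.11,0,0,0]
    - [-0.2,0.005,0.0105,0.17,0,0,0]
    - [-0.4,0.005,0.0105,0.189,0,0,0]
    - [-0.4,0.005,0.0105,0.189,0,0,0]

```text
clock: 8.8
eef_pos: [0.5778, 0.3282, 0.1848]
tcp_rot: [0.584, 0.812, -0.002, -0.001]
contact_force: [-0.5, -0.5, 0.7]
grip_width: 0.0259
grip_force: 0.0
```

```bash
python3 to.py .5784 .3264 .1773 108.3
```

```text
shift [-0.0026  0.      0.01  ] turn [-0.007  0.001  0.008]
now [0.5778 0.3282 0.1848] t 8.8 w 0.0259 F [-0.5 -0.5  0.7]
```

Emit:
carry_out:
  rows:
    - [-0.4,0,0,0.011,0,0,0]
    - [-0.45,0,0,0.011,0,0,0]
    - [-0.7,0,0,0.011,0,0,0]
    - [-1,0,0,0.011,0,0,0]
    - [-1,0,0,0.011,0,0,0]

```text
clock: 9.3
eef_pos: [0.5782, 0.3287, 0.1799]
tcp_rot: [0.583, 0.812, 0.001, 0.001]
contact_force: [-1.7, -1.4, 6.9]
grip_width: 0.0136
grip_force: 59.3
```

Emit:
carry_out:
  rows:
    - [-1,0,0,-0.02,0,0,0]
    - [-1,0,0,-0.08,0,0,0]
    - [-1,0,0,-0.14,0,0,0]
    - [-1,0,0,-0.2,0,0,-0.2]
    - [-1,0,0,-0.2,0,0,-0.2]

```text
clock: 9.8
eef_pos: [0.5783, 0.3288, 0.3362]
tcp_rot: [0.54, 0.841, 0.005, 0.003]
contact_force: [0.5, 0.4, -0.1]
grip_width: 0.0135
grip_force: 58.7
```

```bash
python3 - <<'E'
from h import *
from station import arm
from to import go
s=arm.observe();f=arm.grab_frame("wrist")
R,t=wristRt(f,s)
r=rect(f,win(brown(f["color"]),290,100,360,400),s["eef_pos"][2]-.165,R,t);print(r)
print("in tool",Ro.from_quat(s["tcp_rot"]).inv().apply([*(r[:2]/1e3-s["eef_pos"][:2]),0]))
go(.56,.0438,.33,181.6)
E
```

```text
[580.6 329.5 -65.4  94.7  15.2]
in tool [-3.79153882e-04  2.40964467e-03  2.71111953e-05]
shift [-0.3359 -0.1787  0.0025] turn [ 0.012  0.008 -2.345]
now [0.5778 0.3286 0.3328] t 9.85 w 0.0137 F [-0.4 -0.3 -1.3]
```

Emit:
carry_out:
  rows:
    - [-1,-0.16,-0.09,-0.02,0.01,0,-0.85]
    - [-1,-0.16,-0.09,-0.02,0.01,0,-0.85]
    - [-1,-0.16,-0.09,-0.02,0.01,0,-0.85]
    - [-1,-0.16,-0.09,-0.02,0.01,0,-0.85]
    - [-1,-0.16,-0.09,-0.02,0.01,0,-0.85]

```text
clock: 10.35
eef_pos: [0.566, 0.1908, 0.3431]
tcp_rot: [0.354, 0.935, -0.002, -0.002]
contact_force: [0.2, 1.7, -1.1]
grip_width: 0.0136
grip_force: 58.7
```

```bash
python3 to.py .5385 .0438 .34 181.6
```

```text
shift [-0.1022 -0.1711  0.0048] turn [-0.009 -0.006 -1.503]
now [0.566  0.1908 0.3431] t 10.35 w 0.0136 F [ 0.2  1.7 -1.1]
```

Emit:
carry_out:
  rows:
    - [-1,-0.1,-0.17,0,0,0,-0.8]
    - [-1,-0.1,-0.17,0,0,0,-0.8]
    - [-1,-0.1,-0.17,0,0,0,-0.8]
    - [-1,-0.1,-0.17,0,0,0,-0.8]
    - [-1,-0.1,-0.17,0,0,0,-0.8]

```text
clock: 10.85
eef_pos: [0.5386, 0.0461, 0.3435]
tcp_rot: [0.161, 0.987, -0.002, -0.002]
contact_force: [-0.4, 0.2, 0.8]
grip_width: 0.0131
grip_force: 58.8
```

Emit:
carry_out:
  rows:
    - [-1,0,0,0,0,0,-0.7]
    - [-1,0,0,0,0,0,-0.7]
    - [-1,0,0,0,0,0,-0.7]
    - [-1,0,0,0,0,0,-0.7]

```text
clock: 11.25
eef_pos: [0.5387, 0.048, 0.3434]
tcp_rot: [-0.015, 1.0, -0.001, -0.002]
contact_force: [-0.1, 0.6, -0.1]
grip_width: 0.0134
grip_force: 58.8
```

```bash
python3 - <<'E'
from h import *
from station import arm
from to import go
s=arm.observe();f=arm.grab_frame("wrist");cv2.imwrite("pics/w6.png",f["color"])
R,t=wristRt(f,s)
t2=arm.grab_frame("top");cv2.imwrite("pics/top6.png",t2["color"])
go(.5385,.0438,.215,181.6)
E
```

```text
shift [-0.0004 -0.0044  0.1714] turn [-0.006 -0.009  0.002]
now [0.5386 0.0475 0.3435] t 11.35 w 0.0135 F [-0.2  0.4  0.3]
```

View pics/w6.png

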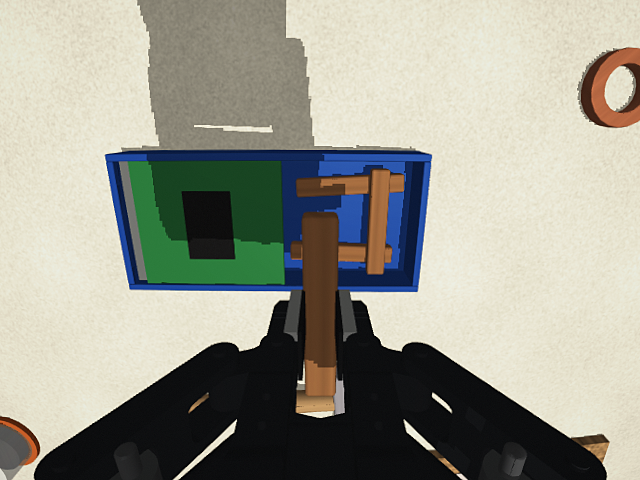

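The first batten lies crosswise on both low battens at (378,221). Lowering the second.

Emit:
carry_out:
  rows:
    - [-1,0,-0.004,0.05,0,-0.01,0]
    - [-1,0,-0.004,0.11,0,-0.01,0]
    - [-1,0,-0.004,0.165,0,-0.01,0]
    - [-1,0,-0.004,0.175,0,-0.01,0]
    - [-1,0,-0.004,0.175,0,-0.01,0]

```text
clock: 11.85
eef_pos: [0.5381, 0.0431, 0.2119]
tcp_rot: [-0.015, 1.0, -0.001, -0.001]
contact_force: [-0.0, 0.2, 0.3]
grip_width: 0.0137
grip_force: 58.8
```

```bash
python3 to.py .5385 .0445 .1975 181.6
```

```text
shift [-0.0006  0.0019  0.0192] turn [-0.005 -0.003  0.003]
now [0.5381 0.0431 0.2119] t 11.85 w 0.0137 F [-0.   0.2  0.3]
```

Emit:
carry_out:
  rows:
    - [-1,0,0.002,0.009,0,0,0]
    - [-1,0,0.002,0.018,0,0,0]
    - [-1,0,0.002,0.018,0,0,0]

```text
clock: 12.15
eef_pos: [0.538, 0.0443, 0.1994]
tcp_rot: [-0.015, 1.0, -0.001, 0.001]
contact_force: [-0.7, -0.1, -0.8]
grip_width: 0.0137
grip_force: 58.8
```

Emit:
carry_out:
  rows:
    - [-1,0,0,0.002,0,0,0]
    - [-1,0,0,0.002,0,0,0]

```text
clock: 12.35
eef_pos: [0.538, 0.0441, 0.1978]
tcp_rot: [-0.015, 1.0, -0.001, 0.001]
contact_force: [-0.3, 0.8, 0.6]
grip_width: 0.0138
grip_force: 58.8
```

Emit:
carry_out:
  rows:
    - [-1,0,0,0.002,0,0,0]
    - [-1,0,0,0.002,0,0,0]

```text
clock: 12.55
eef_pos: [0.538, 0.0441, 0.196]
tcp_rot: [-0.015, 1.0, -0.001, 0.001]
contact_force: [0.7, -0.1, 0.2]
grip_width: 0.0137
grip_force: 58.8
```

Emit:
carry_out:
  rows:
    - [-1,0,0,0.002,0,0,0]
    - [-1,0,0,0.002,0,0,0]

```text
clock: 12.75
eef_pos: [0.5379, 0.0441, 0.1957]
tcp_rot: [-0.015, 1.0, -0.002, 0.001]
contact_force: [-4.8, -0.8, 17.7]
grip_width: 0.0136
grip_force: 61.0
```

Emit:
carry_out:
  rows:
    - [-1,0,0,-0.0015,0,0,0]
    - [-0.6,0,0,-0.0015,0,0,0]
    - [-0.45,0,0,-0.0015,0,0,0]
    - [-0.45,0,0,-0.0015,0,0,0]

```text
clock: 13.15
eef_pos: [0.5379, 0.0441, 0.1954]
tcp_rot: [-0.015, 1.0, -0.001, 0.0]
contact_force: [-0.5, -0.1, -0.6]
grip_width: 0.0233
grip_force: 0.0
```

Emit:
carry_out:
  rows:
    - [-0.45,0,0,-0.02,0,0,0]
    - [-0.45,0,0,-0.06,0,0,0]
    - [-0.45,0,0,-0.12,0,0,0]
    - [-1,0,0.12,-0.12,0,0,0]
    - [-1,0,0.12,-0.12,0,0,0]

```text
clock: 13.65
eef_pos: [0.5352, 0.1351, 0.2867]
tcp_rot: [-0.014, 1.0, -0.001, 0.002]
contact_force: [-0.8, 0.3, -1.1]
grip_width: 0.0002
grip_force: 0.0
```

```bash
python3 - <<'E'
from h import *
from station import arm
from to import go
s=arm.observe();f=arm.grab_frame("wrist");cv2.imwrite("pics/w7.png",f["color"])
R,t=wristRt(f,s);print("pad axis",p2w(f,[[320,300]],.038,R,t))
go(.5409,-.0492,.23,181.6)
E
```

```text
pad axis [[0.5759716  0.13545097 0.038     ]]
shift [-0.0004 -0.2519  0.0752] turn [-0.004  0.005  0.006]
now [0.5346 0.1397 0.2861] t 13.7 w 0.0 F [-2.8  4.2 -0.7]
```

View pics/w7.png

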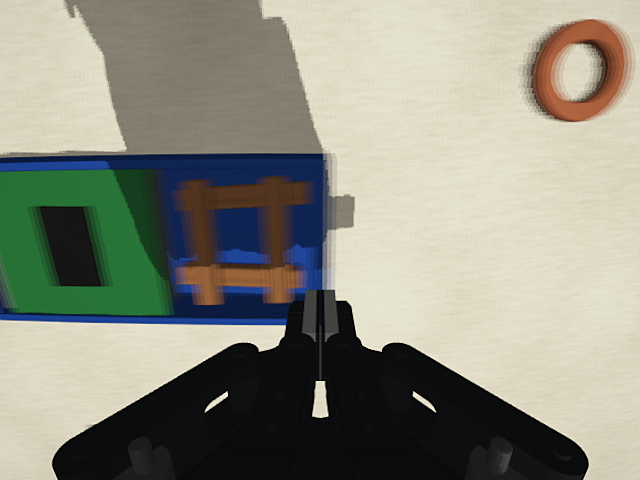

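Both battens lie across the low ones, side by side (blurred, at (200,240) and (275,240)). Now the pad.

Emit:
carry_out:
  rows:
    - [-1,0,-0.252,0,0,0,0]
    - [-1,0,-0.252,0,0,0,0]
    - [-1,0,-0.252,0,0,0,0]
    - [-1,0,-0.252,0.03,0,0,0]
    - [-1,0,-0.252,0.06,0,0,0]

```text
clock: 14.2
eef_pos: [0.5411, -0.0588, 0.2406]
tcp_rot: [-0.013, 1.0, -0.002, 0.002]
contact_force: [0.7, 1.6, 0.6]
grip_width: 0.0001
grip_force: 0.0
```

```bash
python3 - <<'E'
from h import *
from station import arm
from to import go
arm.grab_frame("top");s=arm.observe();f=arm.grab_frame("wrist");cv2.imwrite("pics/w8.png",f["color"])
R,t=wristRt(f,s)
h=cv2.cvtColor(f["color"],cv2.COLOR_BGR2HSV)
m=win(brown(f["color"]),320,60,640,400)
v=cv2.connectedComponentsWithStats(m.astype(np.uint8))[2];print(v[v[:,4]>300])
go(.5405,-.0492,.215,181.6)
E
```

```text
[[     0      0    640    480 293189]
 [   446    194    171    153  14011]]
shift [-0.0006  0.0088  0.0314] turn [-0.004 -0.007  0.   ]
now [ 0.5403 -0.0558  0.2386] t 14.3 w -0.0002 F [-0.7  0.1  0.4]
```

View pics/w8.png

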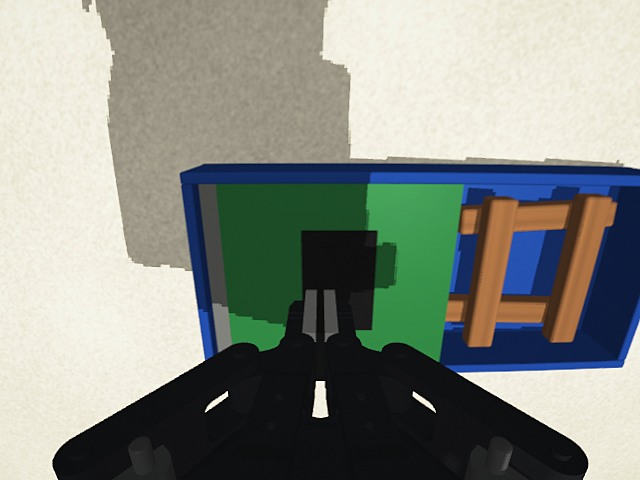

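Both battens are crosswise with a wide gap, at (493,270) and (580,268), and the fingers are over the pad (340,280).

Emit:
carry_out:
  rows:
    - [-1,0,0.009,0.01,0,0,0]
    - [-1,0,0.009,0.02,0,0,0]
    - [-1,0,0.009,0.027,0,0,0]
    - [-1,0,0.009,0.03,0,0,0]
    - [-1,0,0.009,0.03,0,0,0]

```text
clock: 14.8
eef_pos: [0.5407, -0.0477, 0.2183]
tcp_rot: [-0.015, 1.0, -0.001, 0.0]
contact_force: [-0.3, 0.1, 0.4]
grip_width: 0.0004
grip_force: 0.0
```

Emit:
carry_out:
  rows:
    - [-1,0,0,0.002,0,0,0]
    - [-1,0,0,0.002,0,0,0]

```text
clock: 15.0
eef_pos: [0.5407, -0.048, 0.217]
tcp_rot: [-0.015, 1.0, -0.001, 0.001]
contact_force: [-0.5, -0.6, 0.1]
grip_width: 0.0001
grip_force: 0.0
```

Emit:
carry_out:
  rows:
    - [-1,0,0,0.002,0,0,0]
    - [-1,0,0,0.004,0,0,0]
    - [-1,0,0,0.004,0,0,0]

```text
clock: 15.3
eef_pos: [0.5407, -0.048, 0.2137]
tcp_rot: [-0.015, 1.0, -0.001, 0.0]
contact_force: [-0.3, 0.9, -0.7]
grip_width: 0.0
grip_force: 0.0
```

Emit:
carry_out:
  rows:
    - [-1,0,0,0.001,0,0,0]
    - [-1,0,0,0.001,0,0,0]

```text
clock: 15.5
eef_pos: [0.5407, -0.048, 0.213]
tcp_rot: [-0.015, 1.0, -0.001, 0.0]
contact_force: [0.1, 1.1, -0.4]
grip_width: -0.0
grip_force: 0.0
```

Emit:
carry_out:
  rows:
    - [-1,0,0,0.001,0,0,0]
    - [-1,0,0,0.001,0,0,0]

```text
clock: 15.7
eef_pos: [0.5407, -0.048, 0.2123]
tcp_rot: [-0.015, 1.0, -0.001, 0.0]
contact_force: [0.1, 0.1, 0.7]
grip_width: 0.0002
grip_force: 0.0
```

Emit:
carry_out:
  rows:
    - [-1,0,0,0.001,0,0,0]
    - [-1,0,0,0.001,0,0,0]

```text
clock: 15.9
eef_pos: [0.5407, -0.048, 0.2115]
tcp_rot: [-0.015, 1.0, -0.001, 0.0]
contact_force: [0.6, -0.8, 0.5]
grip_width: 0.0001
grip_force: 0.0
```

Emit:
carry_out:
  rows:
    - [-1,0,0,0.001,0,0,0]
    - [-1,0,0,0.001,0,0,0]

```text
clock: 16.1
eef_pos: [0.5407, -0.048, 0.2114]
tcp_rot: [-0.015, 1.0, -0.002, 0.001]
contact_force: [-2.5, -0.1, 8.0]
grip_width: 0.0002
grip_force: 4.0
```

Emit:
carry_out:
  rows:
    - [-1,0,0,0.0006,0,0,0]
    - [-1,0,0,0.0006,0,0,0]
    - [-1,0,0.005,0.0006,0,0,0]
    - [-1,0,0.01,0.0006,0,0,0]
    - [-1,0,0.013,0.0006,0,0,0]

```text
clock: 16.6
eef_pos: [0.5404, -0.0385, 0.2114]
tcp_rot: [-0.015, 1.0, -0.002, 0.001]
contact_force: [-4.4, -4.5, 13.1]
grip_width: 0.0004
grip_force: 6.8
```

```bash
cat > cov.py <<'E'
from h import *
from station import arm
s=arm.observe();f=arm.grab_frame("wrist");R,t=wristRt(f,s)
h=cv2.cvtColor(f["color"],cv2.COLOR_BGR2HSV);m=(h[...,0]>45)&(h[...,0]<85)&(h[...,1]>90)
m=cv2.morphologyEx(win(m,0,60,640,480).astype(np.uint8),cv2.MORPH_OPEN,np.ones((5,5)))
v,u=np.nonzero(m);P=p2w(f,np.c_[u,v],.036,R,t)[:,:2]-[.5395,.0068]
a=np.radians(1.6);B=np.array([[np.cos(a),-np.sin(a)],[np.sin(a),np.cos(a)]]);q=P@B
k=(abs(q[:,0])<.05)
print("cover y range in box",np.percentile(q[k,1],[.1,99.9]).round(4),"tcp box",(B.T@(s["eef_pos"][:2]-np.array([.5395,.0068]))).round(4),s["contact_force"].round(1))
E
python3 cov.py
```

```text
cover y range in box [-0.1089  0.0178] tcp box [-0.0004 -0.0454] [-4.4 -4.5 13.1]
```

The cover's leading edge went from about 7 to 18 mm, the same as the tool travel, so it drags without slipping.

Emit:
carry_out:
  rows:
    - [-1,0,0.008,0,0,0,0]
    - [-1,0,0.016,0,0,0,0]
    - [-1,0,0.024,0,0,0,0]
    - [-1,0,0.032,0,0,0,0]
    - [-1,0,0.04,0,0,0,0]

```text
clock: 17.15
eef_pos: [0.5395, -0.0085, 0.2114]
tcp_rot: [-0.015, 1.0, -0.002, 0.001]
contact_force: [-4.7, -5.8, 14.9]
grip_width: -0.0001
grip_force: 7.3
```

Emit:
carry_out:
  rows:
    - [-1,0,0.008,0,0,0,0]
    - [-1,0,0.016,0,0,0,0]
    - [-1,0,0.024,0,0,0,0]
    - [-1,0,0.032,0,0,0,0]
    - [-1,0,0.04,0,0,0,0]

```text
clock: 17.65
eef_pos: [0.5387, 0.0215, 0.2113]
tcp_rot: [-0.015, 1.0, -0.002, 0.001]
contact_force: [-3.9, -5.7, 15.1]
grip_width: 0.0002
grip_force: 7.7
```

```bash
python3 cov.py
```

```text
cover y range in box [-0.0489  0.0779] tcp box [-0.0004  0.0147] [-3.9 -5.7 15.1]
```

Emit:
carry_out:
  rows:
    - [-1,0,0.01,0,0,0,0]
    - [-1,0,0.02,0,0,0,0]
    - [-1,0,0.03,0,0,0,0]
    - [-1,0,0.04,0,0,0,0]
    - [-1,0,0.048,0,0,0,0]

```text
clock: 18.2
eef_pos: [0.5376, 0.0576, 0.2113]
tcp_rot: [-0.015, 1.0, -0.002, 0.001]
contact_force: [-2.8, -4.7, 17.3]
grip_width: -0.0001
grip_force: 8.2
```

Emit:
carry_out:
  rows:
    - [-1,0,0.003,0,0,0,0]
    - [-1,0,0.006,0,0,0,0]
    - [-1,0,0.009,0,0,0,0]

```text
clock: 18.5
eef_pos: [0.5375, 0.0642, 0.2113]
tcp_rot: [-0.015, 1.0, -0.002, 0.001]
contact_force: [-2.7, -5.2, 16.2]
grip_width: 0.0002
grip_force: 8.3
```

```bash
python3 cov.py
```

```text
cover y range in box [-0.0062  0.1206] tcp box [-0.0004  0.0574] [-2.7 -5.2 16.2]
```

Near the wall; I nudge until the lateral force rises.

Emit:
carry_out:
  rows:
    - [-1,0,0.002,0,0,0,0]
    - [-1,0,0.003,0,0,0,0]
    - [-1,0,0.003,0,0,0,0]

```text
clock: 18.85
eef_pos: [0.5374, 0.0664, 0.2113]
tcp_rot: [-0.015, 1.0, -0.002, 0.001]
contact_force: [-2.6, -3.4, 16.9]
grip_width: -0.0003
grip_force: 8.3
```

Emit:
carry_out:
  rows:
    - [-1,0,0.002,0,0,0,0]
    - [-1,0,0.002,0,0,0,0]

```text
clock: 19.05
eef_pos: [0.5375, 0.0677, 0.2113]
tcp_rot: [-0.015, 1.0, -0.002, 0.001]
contact_force: [-3.2, -6.3, 15.4]
grip_width: 0.0001
grip_force: 8.0
```

```bash
python3 cov.py
```

```text
cover y range in box [-0.0033  0.1234] tcp box [-0.0003  0.0609] [-3.2 -6.3 15.4]
```

Emit:
carry_out:
  rows:
    - [-1,0,0.0015,0,0,0,0]
    - [-1,0,0.003,0,0,0,0]
    - [-1,0,0.003,0,0,0,0]

```text
clock: 19.4
eef_pos: [0.5376, 0.0698, 0.2114]
tcp_rot: [-0.015, 1.0, -0.002, 0.002]
contact_force: [-1.1, -7.2, 15.1]
grip_width: -0.0003
grip_force: 7.5
```

```bash
python3 cov.py
```

```text
cover y range in box [-0.0034  0.1234] tcp box [-0.0001  0.063 ] [-1.1 -7.2 15.1]
```

The tool moved 2 mm more while the cover stayed at 123.4 mm, so it is against the end wall. Lifting off.

Emit:
carry_out:
  rows:
    - [-1,0,0,-0.01,0,0,0]
    - [-1,0,0,-0.06,0,0,0]
    - [-1,0,0,-0.12,0,0,0]
    - [-1,0,0,-0.16,0,0,0]
    - [-1,0,0,-0.16,0,0,0]

```text
clock: 19.95
eef_pos: [0.5373, 0.0709, 0.3341]
tcp_rot: [-0.015, 1.0, -0.001, 0.004]
contact_force: [0.1, -0.8, -0.5]
grip_width: -0.0002
grip_force: 0.0
```

Emit:
carry_out:
  rows:
    - [-1,0,0,0,0,0,0]
    - [-1,0,0,0,0,0,0]
    - [-1,0,0,0,0,0,0]

```text
clock: 20.25
eef_pos: [0.5369, 0.0707, 0.3289]
tcp_rot: [-0.015, 1.0, -0.001, -0.001]
contact_force: [-0.3, -0.6, -0.2]
grip_width: -0.0001
grip_force: 0.0
```

```bash
python3 cov.py; python3 -c "
from station import arm;import cv2;cv2.imwrite('pics/end.png',arm.grab_frame('wrist')['color'])"
```

```text
cover y range in box [-0.003   0.1233] tcp box [-0.0008  0.064 ] [-0.3 -0.6 -0.2]
```

View pics/end.png

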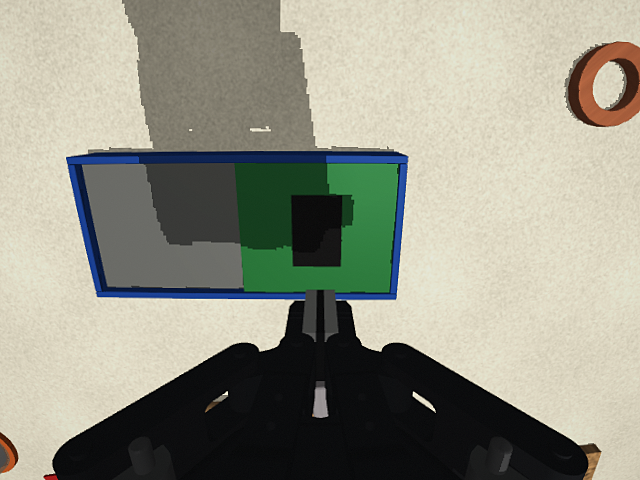

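The cover (238–402, 160–295) is flush against the end wall, and the gripper is clear of it.

```bash
python3 -c "
from station import arm;print(arm.job_done())"
```

```text
the job is handed in; nothing more can be done
None
```

I laid both loose battens crosswise on the lower pair with a gap of roughly 35–40 mm between them, slid the green cover home against the end wall, and handed the job in at about 20 s; no verdict came back.

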